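# Shift the bench gearbox into third gear

### The job

The small bench gearbox was left with its gear lever in the left-hand slot: push the lever into the crossing of the H-shaped gate, push it across to the right, then push it forward (away from the robot) fully home into third gear, the front right slot marked with three dots, and leave it there. Only push the knob from outside, as with one finger: never have it between the fingers, never let the lever go into the rear right slot (reverse, four red dots), and do not disturb the bit box or the tape measure.

Things in the scene. Friction and masses are not known exactly. Their poses are not given: they have to be found in the camera images.
- gearbox: Grey gearbox bolted to the bench, casting 160 (x) x 130 (y) x 100 mm, green motor (88 mm wide, with its black box 107 mm high) on its left out to y = +157 mm, small pulley on its right out to y = -115 mm. Origin: centre of its underside; x points forward (away from the robot, turned up to 0.35 rad), y to the left, z up.
- gate (a point): Centre of the upper face of the aluminium gate plate, 112 mm above the bench, axes as the gearbox's. An H of slots: two 16 mm wide slots run fore and aft (x), 43 mm apart, joined by a 23 mm wide crossing (y) in the middle. Gears by dots: 1 front left, 2 rear left, 3 front right, 4 (red, reverse) rear right.
- knob (a point): Centre of the black ball knob (diameter 40 mm) on the gear lever, whose 12 mm stem leans about a pivot 20 mm above the gearbox's origin, 165 mm below the knob. In the gearbox frame: x = 165 sin(shift_fore) cos(shift_across), y = -165 sin(shift_across), z = 20 + 165 cos(shift_fore) cos(shift_across) mm. It moves under a push of 2 to 4 N and stays where it is left.
- shift_fore (a joint): Lean of the lever forward, rad: +0.30 fully home in a front slot (1 or 3), -0.30 fully home in a rear slot (2 or 4), 0 in the crossing; the lever can pass across only within about 0.05 of 0.
- shift_across (a joint): Lean of the lever to the right, rad: -0.24 in the left slot, +0.24 in the right slot (stops at both).
- bit_box: Green bit box, 51x76x50 mm, loose, standing on the robot's side of the gearbox; origin at the centre of its underside. Leave alone.
- tape_measure: Black and orange tape measure, 71x87x36 mm, loose, lying beyond the gearbox; origin at the centre of its underside. Leave alone.

How it is judged:
On the way:
1. the lever is across in the right-hand end of the crossing (value of joint shift_across above 0.17 rad and value of joint shift_fore between -0.1 and 0.1 rad), for 0.02 s.
At the end, for the whole second after the job is handed in: The lever rests in the front right slot (shift_across over 0.17), home to within 0.05 rad of the slot's end (shift_fore over 0.25), and the bit box and the tape measure stand within 20 mm of where they were (value of joint shift_fore above 0.25 rad and value of joint shift_across above 0.17 rad and velocity of joint shift_fore between -0.05 and 0.05 rad/s and distance of each of bit_box, tape_measure from where it was at the start of the episode below 0.02 m); the robot touches nothing.
It fails at once if the lever is pushed into the rear right slot (reverse) (value of joint shift_across above 0.1 rad and value of joint shift_fore below -0.13 rad).
It fails at once if the knob is between the fingers (distance between the grasp point and knob below 0.022 m).
It fails at once if the bit box is moved (distance of bit_box from where it was at the start of the episode above 0.02 m).
It fails at once if the tape measure is moved (distance of tape_measure from where it was at the start of the episode above 0.02 m).
It also fails if it takes over 56 s, if anything falls off the work surface, if the arm or the gripper's body presses on something with over 40 N, if the wrist force passes 120 N, or if a joint passes its speed limit or range.

### The arm

A 7-joint arm with a two-finger parallel gripper is mounted at the origin on the work surface; the furniture and walls round the work are solid. World frame = base frame: x ahead of the robot, y to its left, z up, the work surface at z = 0. Lengths are in m, angles in rad, forces in N, time in s.
With the tool pointing down it reaches from about 0.425 to 1.025 m from the base axis. Payload 3.6 kg.
Tool frame: the origin (TCP) lies midway between the tips of the shut fingers; the grasp point (between the pads) lies 19 mm behind it; x points along the fingers, z is the direction in which the jaws open and shut, and the axes are right-handed (so a half turn about x gives the same grasp; the last joint's range is limited). The gripper opens to 85 mm and grips with 20 to 120 N. Pads are 22 mm wide; open, the fingers measure 114 mm over their backs; the gripper's body (76 mm by 85 mm) begins 54 mm behind the grasp point. The pads swing forward as they close: fully open they stand 13 mm farther back than shut.
Start: joints at [-0.093, 0.591, 0.048, 1.609, -0.033, 0.943, -0.034], TCP at [0.725, 0, 0.231] pointing down, gripper open.
Joint ranges: [-2.69, 2.69], [-0.47, 2.24], [-1.27, 1.36], [0.19, 2.51], [-1.53, 4.68], [0.08, 2.07], [-3.09, 3.09]. Speed limits (rad/s): [2.57, 2.57, 3.14, 3.14, 3.14, 3.14, 3.14].

### API

Orientations are given as a unit quaternion [w, x, y, z].
In Python, from cell import env gives the robot as it stands. The module is installed in compiled form; this text tells all that it offers.
- The arm moves only by the tool step_arm, never from a script. Its argument "steps" is a list of rows, each an object with "offset": the shift along the tool's x, y, z in cm, a list of three; "yaw": the turn about the tool's x in rad. A call has 1 to 5 rows; each row shifts and turns the commanded pose from where the row before left it, along the tool's axes as they then stand; what a row does not reach is not made up. A row lasts 1/12 s, in which the tool goes at most 41.7 mm and 7.16 degrees, less where a joint would pass 70% of its speed; a pose out of reach is approached as far as the arm can. A call with a gripper value outside its range is refused whole. "fingers" is the closure, from 0 (fully open) to 1 (shut), set as the call begins (left out, the last holds). The fingers move at their own pace and stop on an object; "squeeze" is the grip in N (left out, the last holds). Time passes only in rows, so rows that do not move let the fingers close. It gives the time, the measured TCP pose, the force and the opening at its end, in the units of the state.
- env.get_state(): the state, without advancing time (a new reading comes with each control period).
- env.capture(name): name is "scene" or "side" or "wrist"; returns (picture, depth): 420x560x3 uint8, red, green, blue; 420x560 float32, m along the optical axis (not along the pixel's ray), 0 where there is no reading.
- env.get_calibration(name): a dict with "camera_matrix" (3x3 intrinsics, pixels), "R" (3x3) and "t" (3): a world point X has camera coordinates R X + t. Camera axes: x right, y down, z forward; pixel columns grow to the right and rows downward; lengths in m; the calibration is good to about 2 mm. A picture is of the moment at which its call begins: read the wrist's pose just before it. get_calibration takes no time and is no camera call; for the wrist camera it gives the pose at the moment of the call.
- env.finish_job(): hands the job in, once; it reports no verdict.
Trained networks look in the newest picture that a camera, given by its name, has taken for a name from the list of things; names that differ only in an ending like _2 or _b are one class to them, and where a whole thing is asked for, a point or a joint stands for the part that bears it (a point fixed in the world has none). Each returns a list of dicts, best first, with "p" (0 to 1); they miss things now and then, are a little off and sometimes report something else, mostly with a low value. They report only what shows in the picture. A call takes as long as a camera call.
- env.regions_of(camera, target): "mask" (420x560 bool, what is visible of it).
- env.landmark_of(camera, target): "xyz" ([x, y, z] in m, in world coordinates, good to about 4 mm: a listed point, or the origin of a listed thing).
The state is a dict: "t": time; "q": joint angles; "dq": joint speeds; "joint_torque": joint torques, N m; "tcp_pos": TCP position; "orientation": TCP orientation; "contact_force": force on the tool from outside, world axes, zero at the start; "ft_torque": the same for the moment, N m; "finger_gap": opening from 0.0 (shut) to 1.0 (fully open).
Only numpy, scipy, OpenCV 4.12 (cv2) and the standard library are available. Lean on these libraries where they do the work, as an engineer would, in place of code of your own. Each camera call takes 0.05 s, during which the arm holds its last target.

## Working session

There is one attempt and no reset: what is moved stays moved. The work goes in short steps, Python scripts to look and compute and a tool call to move; the robot and the scene stay as the last step left them, time stands still between calls to the robot, and variables do not carry over. Pictures are saved under pics/ and viewed, and the job is handed in when it is done.

Besides the shell and the picture viewer there is one more tool, called after "Request:" by a JSON object that holds its "op" and its "data". step_arm: Moves the arm, as the interface text tells. Its arguments: {"type":"object","properties":{"steps":{"type":"array","items":{"type":"object","properties":{"offset":{"type":"array","items":{"type":"number"}},"yaw":{"type":"number"}}}},"fingers":{"type":"number"},"squeeze":{"type":"number"}},"required":["steps"]}

```bash
mkdir -p pics; ls; cat > h.py <<'E'
import numpy as np, cv2
from cell import env
def snap(cam,fn):
    p,d=env.capture(cam); cv2.imwrite('pics/'+fn,p[:,:,::-1]); return p,d
E
python3 - <<'E'
from h import *
s=env.get_state(); print({k:np.round(v,3) for k,v in s.items()})
for c in ['scene','side','wrist']:
    p,d=snap(c,c+'0.png')
    cal=env.get_calibration(c); print(c,np.round(cal['R'],3).tolist(),np.round(cal['t'],3))
    for n in ['gearbox','gate','knob','bit_box','tape_measure']:
        r=env.landmark_of(c,n); print(n,[(np.round(x['xyz'],4).tolist(),round(x['p'],2)) for x in r])
print(env.get_state()['t'])
a=np.hstack([cv2.resize(cv2.imread(f'pics/{c}0.png'),(400,300)) for c in ['scene','side']])
E
```

```text
pics
{'t': np.float64(0.0), 'q': array([-0.094,  0.592,  0.048,  1.61 , -0.033,  0.943, -0.034]), 'dq': array([ 0.   , -0.   , -0.001,  0.003,  0.001, -0.   , -0.001]), 'joint_torque': array([ 0.0000e+00, -5.4868e+01,  1.5470e+00, -1.9812e+01,  9.0000e-03,
        9.0000e-03, -0.0000e+00]), 'tcp_pos': array([0.724, 0.   , 0.23 ]), 'orientation': array([ 0.706, -0.   ,  0.708, -0.   ]), 'contact_force': array([ 0.014,  0.423, -0.02 ]), 'ft_torque': array([ 0.059,  0.022, -0.031]), 'finger_gap': np.float64(0.999)}
scene [[0.77, -0.638, -0.017], [-0.439, -0.51, -0.74], [0.463, 0.577, -0.673]] [-0.405  0.373  0.854]
gearbox []
gate [([0.5344, 0.0802, 0.1134], 0.81)]
knob [([0.5826, 0.1018, 0.1765], 0.6), ([0.5337, 0.0811, 0.1134], 0.52), ([0.6933, 0.0207, -0.0021], 0.52)]
bit_box [([0.382, 0.1299, 0.0019], 0.98)]
tape_measure [([0.6973, 0.0237, -0.0028], 0.66)]
side [[0.995, -0.103, 0.001], [-0.052, -0.505, -0.862], [0.089, 0.857, -0.507]] [-0.571  0.167  0.842]
gearbox [([0.5335, 0.0783, 0.0026], 0.58)]
gate [([0.5347, 0.0784, 0.1129], 0.79)]
knob [([0.5787, 0.1066, 0.1802], 0.92)]
bit_box [([0.3827, 0.135, -0.0004], 0.72)]
tape_measure [([0.6964, 0.0219, -0.0067], 0.87)]
wrist [[1.0, -0.0, -0.001], [0.0, -0.959, 0.284], [-0.001, -0.284, -0.959]] [-0.724 -0.037  0.38 ]
gearbox [([0.5349, 0.074, 0.0025], 0.88)]
gate [([0.5357, 0.0788, 0.1126], 0.93)]
knob [([0.579, 0.1053, 0.175], 0.98)]
bit_box []
tape_measure [([0.6973, 0.0192, -0.0023], 0.69)]
0.9
```

View pics/scene0.png

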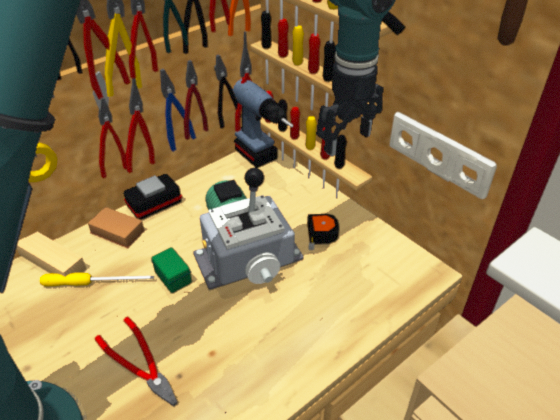

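View pics/side0.png

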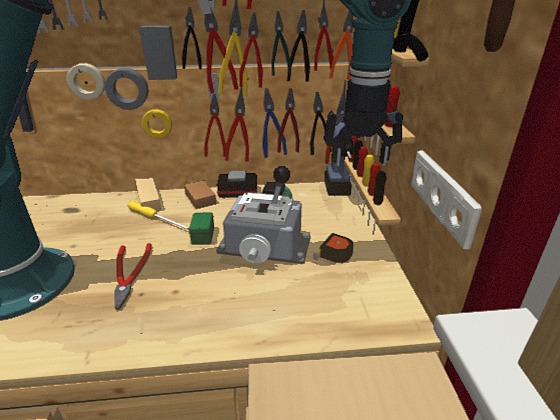

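View pics/wrist0.png

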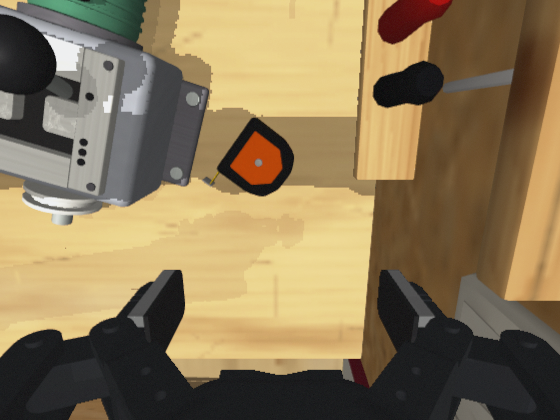

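The lever is in the front left slot (gear 1): the knob is at wrist (25,55), with the front right slot's three dots near (83,150). The gearbox is turned by about -0.3 rad, the tape is at wrist (260,160), and the bit box is at scene (170,270). Next I'll measure the yaw precisely.

```bash
cat >> h.py <<'E'
def cloud(cam,d):
    c=env.get_calibration(cam);K=c['camera_matrix']
    v,u=np.mgrid[0:420,0:560]; P=np.stack([(u-K[0,2])/K[0,0]*d,(v-K[1,2])/K[1,1]*d,d],-1)
    return (P-c['t'])@c['R']
E
python3 - <<'E'
from h import *
for cam in ['scene','side','wrist']:
    p,d=env.capture(cam); X=cloud(cam,d)
    m=(d>0)&(abs(X[...,2]-.112)<.004)&(np.hypot(X[...,0]-.534,X[...,1]-.079)<.1)
    pts=X[m]
    r=cv2.minAreaRect((pts[:,:2]*1000).astype(np.float32)); print(cam,m.sum(),r, np.median(pts[:,2]))
    for n in ['gearbox','knob']:
        for g in env.regions_of(cam,n)[:1]:
            mm=g['mask']&(d>0)
            if n=='knob':
                q=X[mm]; q=q[q[:,2]>.155]
                A=np.c_[2*q,np.ones(len(q))]; s=np.linalg.lstsq(A,(q**2).sum(1),rcond=None)[0]
                print('knob',len(q),s[:3],np.sqrt(s[3]+s[:3]@s[:3]))
print(env.get_state()['t'])
E
```

```text
scene 1897 ((540.2597045898438, 98.21516418457031), (157.6587677001953, 120.82685852050781), 73.05447387695312) 0.11159833830549556
side 1142 ((540.26611328125, 99.03435516357422), (157.22825622558594, 119.97997283935547), 72.824951171875) 0.11214310434770386
knob 259 [0.57774163 0.10358891 0.17611499] 0.020473459969085762
wrist 9872 ((551.327392578125, 73.01290130615234), (108.62290954589844, 82.74830627441406), 73.21715545654297) 0.1117119658898868
knob 3561 [0.57795505 0.10404407 0.17707261] 0.019242939582630115
1.35
```

Request:
{"op": "step_arm", "data": {"steps": [{"offset": [0,0,0],"yaw": 0.1},{"offset": [0,0,0],"yaw": 0.1},{"offset": [0,0,0],"yaw": 0.097},{"offset": [0,2.9,0],"yaw": 0},{"offset": [0,2.9,0],"yaw": 0}], "fingers": 1}}

```text
t: 1.77
tcp_pos: [0.7421, 0.0523, 0.2316]
orientation: [0.699, 0.106, 0.699, -0.107]
contact_force: [-0.3, 0.7, -0.6]
finger_gap: 0.299
```

Request:
{"op": "step_arm", "data": {"steps": [{"offset": [0,0,-3]},{"offset": [0,0,-3]},{"offset": [0,0,-2.5]},{"offset": [0,0,0]},{"offset": [0,0,0]}]}}

```text
schema error: expected keys offset, yaw
```

```bash
cat >> h.py <<'E'
O=np.array([.5345,.0785]);Y=-.297;ex=np.array([np.cos(Y),np.sin(Y)]);ey=np.array([-ex[1],ex[0]])
def g(P): P=np.asarray(P); d=P[:2]-O; return np.round([1000*d@ex,1000*d@ey,1000*P[2]],1)
def knob(cams=('scene','side','wrist')):
    for cam in cams:
        p,d=env.capture(cam); X=cloud(cam,d)
        r=env.regions_of(cam,'knob')
        l=env.landmark_of(cam,'knob')
        if l: print(cam,'lm',g(l[0]['xyz']),round(l[0]['p'],2))
        if r:
            q=X[r[0]['mask']&(d>0)]; q=q[q[:,2]>.16]
            if len(q)>30:
                s=np.linalg.lstsq(np.c_[2*q,np.ones(len(q))],(q**2).sum(1),rcond=None)[0]
                print(cam,'fit',g(s[:3]),np.sqrt(s[3]+s[:3]@s[:3]).round(4),len(q))
def st():
    s=env.get_state(); print(round(s['t'],2),'tcp g',g(s['tcp_pos']),np.round(s['orientation'],3),'F',np.round(s['contact_force'],1),'gap',round(s['finger_gap'],2))
E
python3 - <<'E'
from h import *
st(); knob(); snap('scene','s1.png')
E
```

```text
1.77 tcp g [206.2  35.7 231.6] [ 0.699  0.106  0.699 -0.107] F [-0.3  0.7 -0.6] gap 0.3
scene lm [ 39.9  38.  176.2] 0.55
scene fit [ 34.9  34.6 177.4] 0.0189 315
side lm [ 32.7  41.6 178.4] 0.88
side fit [ 34.4  35.4 177.6] 0.0192 233
wrist lm [ 38.1  37.7 178.2] 0.65
wrist fit [ 34.   36.8 177.2] 0.0194 2581
```

View pics/s1.png

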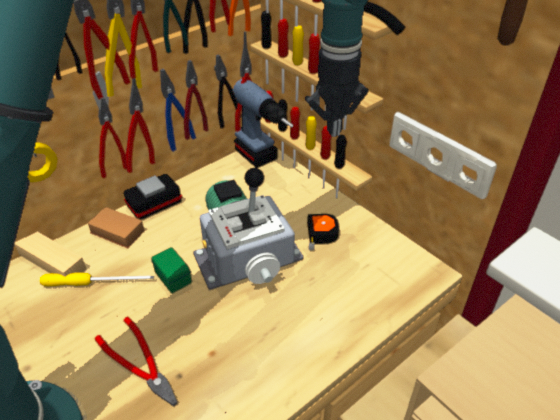

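The lever hasn't moved (knob at scene pixel (254,178)) and the arm hangs beyond the gearbox, well clear of it. The second move was refused because its rows had no yaw key, so I'll send it again with yaw in every row.

Request:
{"op": "step_arm", "data": {"steps": [{"offset": [0,0,-3],"yaw": 0},{"offset": [0,0,-3],"yaw": 0},{"offset": [0,0,-3],"yaw": 0},{"offset": [3.5,0,0],"yaw": 0},{"offset": [3.5,0,0],"yaw": 0}]}}

```text
t: 2.68
tcp_pos: [0.6566, 0.0826, 0.1638]
orientation: [0.701, 0.105, 0.697, -0.103]
contact_force: [0.5, 0.5, -0.3]
finger_gap: -0.0
```

Request:
{"op": "step_arm", "data": {"steps": [{"offset": [0,0,0],"yaw": 0},{"offset": [0,0,0],"yaw": 0},{"offset": [0,0,0],"yaw": 0}]}}

```text
t: 2.93
tcp_pos: [0.6572, 0.0812, 0.1626]
orientation: [0.7, 0.105, 0.699, -0.105]
contact_force: [1.2, -0.1, 0.2]
finger_gap: -0.0
```

```bash
python3 - <<'E'
from h import *
st(); snap('scene','s2.png'); snap('wrist','w2.png')
import cv2
a=cv2.imread('pics/s2.png')[100:310,100:380]; b=cv2.imread('pics/w2.png')
cv2.imwrite('pics/c2.png',np.hstack([cv2.resize(a,(400,300)),cv2.resize(b,(400,300))]))
E
```

```text
2.93 tcp g [116.6  38.5 162.6] [ 0.7    0.105  0.699 -0.105] F [ 1.2 -0.1  0.2] gap -0.0
```

View pics/c2.png

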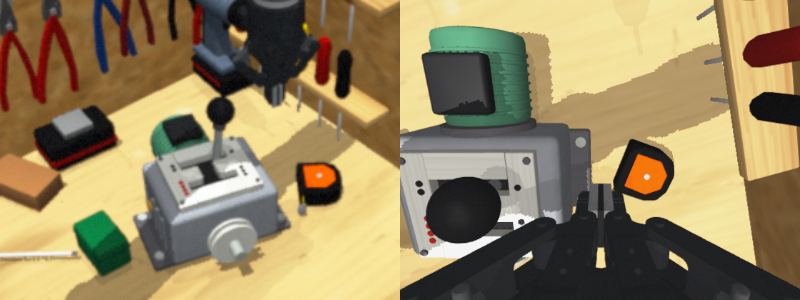

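The shut fingertips are in front of the knob and in line with it, level with its centre. Now I'll push back in small steps and watch the force.

Request:
{"op": "step_arm", "data": {"steps": [{"offset": [0,0,-2],"yaw": 0},{"offset": [0,0,-2],"yaw": 0},{"offset": [0,0,-1],"yaw": 0},{"offset": [0,0,-0.5],"yaw": 0},{"offset": [0,0,0],"yaw": 0}]}}

```text
t: 3.45
tcp_pos: [0.6052, 0.098, 0.1633]
orientation: [0.701, 0.105, 0.698, -0.104]
contact_force: [1.0, -0.3, 1.4]
finger_gap: 0.001
```

```bash
python3 - <<'E'
from h import *
st(); knob(('side','wrist'))
E
```

```text
3.45 tcp g [ 61.9  39.3 163.3] [ 0.701  0.105  0.698 -0.104] F [ 1.  -0.3  1.4] gap 0.0
side lm [ 25.4  37.7 178.1] 0.76
side fit [ 27.8  36.  178.6] 0.0194 221
wrist lm [ 30.   37.8 176.7] 0.94
```

Request:
{"op": "step_arm", "data": {"steps": [{"offset": [0,0,-0.6],"yaw": 0},{"offset": [0,0,-0.6],"yaw": 0},{"offset": [0,0,-0.6],"yaw": 0},{"offset": [0,0,-0.4],"yaw": 0},{"offset": [0,0,0],"yaw": 0}]}}

```text
t: 4.17
tcp_pos: [0.5802, 0.1048, 0.1609]
orientation: [0.698, 0.104, 0.7, -0.104]
contact_force: [1.2, 0.4, 1.9]
finger_gap: 0.002
```

```bash
python3 - <<'E'
from h import *
st(); knob(('side','wrist','scene')); st()
E
```

```text
4.17 tcp g [ 36.   38.5 160.9] [ 0.698  0.104  0.7   -0.104] F [1.2 0.4 1.9] gap 0.0
side lm [  1.4  40.3 186.9] 0.82
wrist lm [  4.2  38.1 180.2] 0.71
wrist fit [  2.2  39.1 183.1] 0.0175 4756
scene lm [  8.3  37.2 181.2] 0.58
scene fit [  3.2  34.7 180.8] 0.0195 339
4.62 tcp g [ 37.5  38.5 160.9] [ 0.699  0.104  0.7   -0.105] F [ 0.2 -0.4 -0.3] gap -0.0
```

Request:
{"op": "step_arm", "data": {"steps": [{"offset": [0,0,1],"yaw": 0},{"offset": [0,0,2],"yaw": 0},{"offset": [0,3,0],"yaw": 0},{"offset": [0,3,0],"yaw": 0},{"offset": [0,0,0],"yaw": 0}]}}

```text
t: 5.03
tcp_pos: [0.6313, 0.1611, 0.1615]
orientation: [0.701, 0.105, 0.699, -0.1]
contact_force: [-0.5, 2.6, 0.1]
finger_gap: 0.001
```

Request:
{"op": "step_arm", "data": {"steps": [{"offset": [0,0,-2],"yaw": 0},{"offset": [0,0,-2],"yaw": 0},{"offset": [0,0,-2],"yaw": 0},{"offset": [0,0,-0.5],"yaw": 0},{"offset": [0,0,0],"yaw": 0}]}}

```text
t: 5.45
tcp_pos: [0.5653, 0.1726, 0.1612]
orientation: [0.699, 0.104, 0.7, -0.104]
contact_force: [0.4, -0.1, 0.4]
finger_gap: 0.001
```

```bash
python3 - <<'E'
from h import *
st(); knob(('side','wrist','scene')); st()
snap('scene','s3.png'); snap('wrist','w3.png')
a=cv2.imread('pics/s3.png')[100:310,100:380]; b=cv2.imread('pics/w3.png')
cv2.imwrite('pics/c3.png',np.hstack([cv2.resize(a,(400,300)),cv2.resize(b,(400,300))]))
E
```

```text
5.45 tcp g [  1.9  99.  161.2] [ 0.699  0.104  0.7   -0.104] F [ 0.4 -0.1  0.4] gap 0.0
side lm [  0.3  39.1 184.5] 0.89
side fit [  2.2  35.9 180.6] 0.0198 244
wrist fit [  2.4  45.4 177.1] 0.0112 113
scene lm [  5.6  37.1 181.1] 0.55
scene fit [  3.   35.2 180.2] 0.0199 346
5.9 tcp g [  3.8  98.5 161.3] [ 0.699  0.105  0.699 -0.105] F [ 0.2 -0.2  0.9] gap 0.0
```

View pics/c3.png

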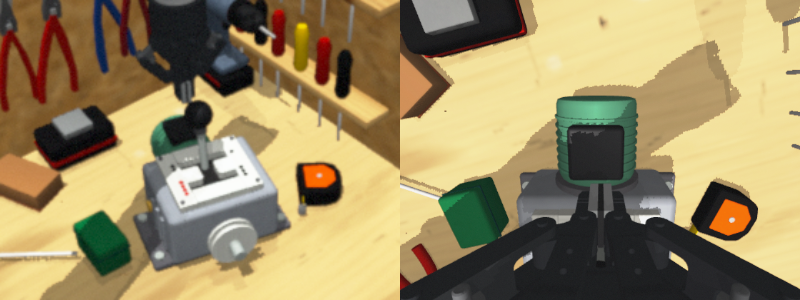

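The lever stands in the left end of the crossing, knob x about +2.5 mm. The finger is to the left of it, in line with the crossing (left half of the picture, fingertip near (187,95)). Now I'll push it across.

Request:
{"op": "step_arm", "data": {"steps": [{"offset": [0,-2,0],"yaw": 0},{"offset": [0,-1,0],"yaw": 0},{"offset": [0,-0.8,0],"yaw": 0},{"offset": [0,-0.8,0],"yaw": 0},{"offset": [0,-0.4,0],"yaw": 0}]}}

```text
t: 6.42
tcp_pos: [0.5524, 0.1243, 0.1619]
orientation: [0.7, 0.105, 0.699, -0.104]
contact_force: [0.9, 3.1, 1.8]
finger_gap: -0.002
```

```bash
python3 - <<'E'
from h import *
st(); knob(('side','scene')); st()
E
```

```text
6.42 tcp g [  3.7  49.  161.9] [ 0.7    0.105  0.699 -0.104] F [0.9 3.1 1.8] gap -0.0
side lm [ -0.8  21.  186.2] 0.56
side fit [  2.1  19.4 182.9] 0.0208 260
scene lm [  4.7  15.9 183.6] 0.83
scene fit [  3.3  16.2 183.2] 0.0201 323
6.72 tcp g [  3.2  48.7 161.1] [ 0.699  0.104  0.699 -0.105] F [1.  1.2 0.9] gap 0.0
```

Request:
{"op": "step_arm", "data": {"steps": [{"offset": [0,-0.9,0],"yaw": 0},{"offset": [0,-0.9,0],"yaw": 0},{"offset": [0,-0.9,0],"yaw": 0},{"offset": [0,-0.9,0],"yaw": 0},{"offset": [0,-0.4,0],"yaw": 0}]}}

```text
t: 7.13
tcp_pos: [0.5392, 0.0833, 0.1613]
orientation: [0.699, 0.105, 0.699, -0.106]
contact_force: [1.2, 2.1, 1.8]
finger_gap: 0.0
```

```bash
python3 - <<'E'
from h import *
st(); knob(('side','scene','wrist')); st()
E
```

```text
7.13 tcp g [  3.1   5.9 161.3] [ 0.699  0.105  0.699 -0.106] F [1.2 2.1 1.8] gap 0.0
side lm [  5.  -21.3 183. ] 0.7
side fit [  2.2 -23.8 182.8] 0.0204 279
scene lm [  7.1 -24.1 185.4] 0.79
scene fit [  3.  -26.7 183.1] 0.0193 346
wrist lm [  4.5 -25.6 183.5] 0.77
wrist fit [  1.7 -11.3 195.8] 0.0033 307
7.58 tcp g [  2.8   8.5 161. ] [ 0.699  0.104  0.7   -0.105] F [-0.1 -0.4 -0. ] gap -0.0
```

Request:
{"op": "step_arm", "data": {"steps": [{"offset": [0,-0.6,0],"yaw": 0},{"offset": [0,-0.5,0],"yaw": 0},{"offset": [0,-0.3,0],"yaw": 0},{"offset": [0,0,0],"yaw": 0}]}}

```text
t: 7.92
tcp_pos: [0.5355, 0.0717, 0.1612]
orientation: [0.699, 0.105, 0.699, -0.105]
contact_force: [0.4, 1.6, -0.9]
finger_gap: 0.003
```

```bash
python3 - <<'E'
from h import *
st(); knob(('side','scene','wrist')); st()
snap('scene','s4.png'); snap('wrist','w4.png')
a=cv2.imread('pics/s4.png')[100:310,100:380]; b=cv2.imread('pics/w4.png')
cv2.imwrite('pics/c4.png',np.hstack([cv2.resize(a,(400,300)),cv2.resize(b,(400,300))]))
E
```

```text
7.92 tcp g [  3.   -6.2 161.2] [ 0.699  0.105  0.699 -0.105] F [ 0.4  1.6 -0.9] gap 0.0
side lm [  2.6 -35.6 184.4] 0.59
side fit [  2.1 -36.2 180.9] 0.0202 280
scene lm [  4.9 -35.2 182.3] 0.67
scene fit [  2.7 -39.3 182. ] 0.0184 334
wrist lm [  5.2 -33.2 179.1] 0.61
8.37 tcp g [  3.   -5.5 161.3] [ 0.699  0.105  0.699 -0.105] F [-0.7  0.6  0.2] gap -0.0
```

View pics/c4.png

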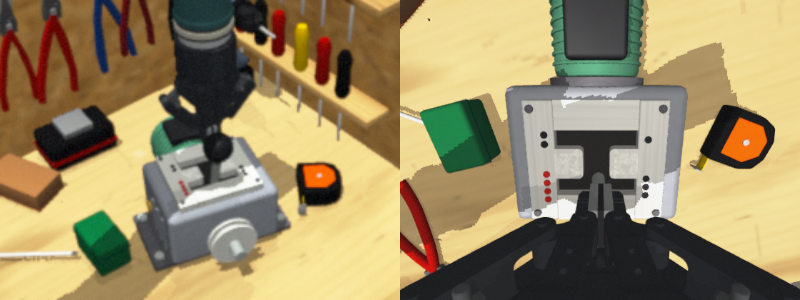

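The lever is in the right end of the crossing (knob y about -37 mm, x about +2.5 mm), with the fingertip still touching its left side (right half of the picture, about (600,190)). I'll back off and go round behind it.

Request:
{"op": "step_arm", "data": {"steps": [{"offset": [0,1,0],"yaw": 0},{"offset": [0,2.5,0],"yaw": 0},{"offset": [0,0,0],"yaw": 0},{"offset": [0,0,-3],"yaw": 0},{"offset": [0,0,-3.3],"yaw": 0}]}}

```text
t: 8.88
tcp_pos: [0.4882, 0.1252, 0.1616]
orientation: [0.701, 0.105, 0.698, -0.105]
contact_force: [-0.2, 0.9, 0.2]
finger_gap: -0.006
```

Request:
{"op": "step_arm", "data": {"steps": [{"offset": [0,0,0],"yaw": 0},{"offset": [0,-2.2,0],"yaw": 0},{"offset": [0,-2.2,0],"yaw": 0},{"offset": [0,-2.2,0],"yaw": 0},{"offset": [0,0,0],"yaw": 0}]}}

```text
t: 9.3
tcp_pos: [0.4646, 0.0572, 0.1612]
orientation: [0.698, 0.105, 0.7, -0.107]
contact_force: [-0.2, 0.8, -0.4]
finger_gap: -0.001
```

```bash
python3 - <<'E'
from h import *
st(); knob(('side','scene','wrist')); st()
snap('scene','s5.png'); snap('wrist','w5.png')
a=cv2.imread('pics/s5.png')[100:310,100:380]; b=cv2.imread('pics/w5.png')
cv2.imwrite('pics/c5.png',np.hstack([cv2.resize(a,(400,300)),cv2.resize(b,(400,300))]))
E
```

```text
9.3 tcp g [-60.6 -40.8 161.2] [ 0.698  0.105  0.7   -0.107] F [-0.2  0.8 -0.4] gap -0.0
side lm [ -0.5 -35.3 183.2] 0.65
side fit [  2.4 -37.1 181.3] 0.0196 276
scene lm [  4.9 -36.8 183.2] 0.57
scene fit [  3.  -38.4 181.7] 0.0189 361
wrist lm [  2.6 -35.7 177. ] 0.97
wrist fit [  0.8 -35.7 180.9] 0.0193 7183
9.75 tcp g [-59.8 -35.4 161.3] [ 0.699  0.104  0.699 -0.104] F [-0.5 -0.8  0.1] gap -0.0
```

View pics/c5.png

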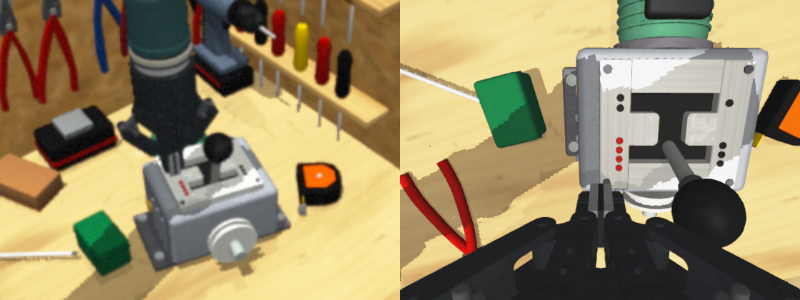

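The finger is behind the knob (right half of the picture: finger at (600,220), knob at (710,210)), and the lever still stands in the right end of the crossing. Now I'll push it forward.

Request:
{"op": "step_arm", "data": {"steps": [{"offset": [0,0,2],"yaw": 0},{"offset": [0,0,1],"yaw": 0},{"offset": [0,0,0.8],"yaw": 0},{"offset": [0,0,0.8],"yaw": 0},{"offset": [0,0,0.8],"yaw": 0}]}}

```text
t: 10.27
tcp_pos: [0.5171, 0.0454, 0.1609]
orientation: [0.698, 0.104, 0.701, -0.105]
contact_force: [-4.7, -0.3, 2.1]
finger_gap: -0.0
```

```bash
python3 - <<'E'
from h import *
st(); knob(('side','scene','wrist')); st()
E
```

```text
10.27 tcp g [ -7.  -36.7 160.9] [ 0.698  0.104  0.701 -0.105] F [-4.7 -0.3  2.1] gap -0.0
side lm [ 28.2 -37.1 180.2] 0.62
side fit [ 26.5 -37.6 179.5] 0.019 253
scene lm [ 35.4 -36.7 180.6] 0.63
scene fit [ 29.2 -40.  180. ] 0.0179 306
wrist lm [ 28.7 -35.7 176.7] 0.86
wrist fit [ 27.7 -36.1 177.7] 0.0199 5015
10.72 tcp g [ -5.7 -36.1 161.5] [ 0.7    0.105  0.699 -0.104] F [-0.6 -0.7  0.3] gap -0.0
```

Request:
{"op": "step_arm", "data": {"steps": [{"offset": [0,0,0.6],"yaw": 0},{"offset": [0,0,0.5],"yaw": 0},{"offset": [0,0,0.4],"yaw": 0},{"offset": [0,0,0.3],"yaw": 0},{"offset": [0,0,0],"yaw": 0}]}}

```text
t: 11.13
tcp_pos: [0.536, 0.0399, 0.161]
orientation: [0.699, 0.105, 0.699, -0.105]
contact_force: [-1.6, 0.7, -0.9]
finger_gap: -0.0
```

```bash
python3 - <<'E'
from h import *
st(); knob(('side','scene','wrist')); st()
E
```

```text
11.13 tcp g [ 12.7 -36.4 161. ] [ 0.699  0.105  0.699 -0.105] F [-1.6  0.7 -0.9] gap -0.0
side lm [ 43.1 -35.5 175.8] 0.86
side fit [ 46.2 -38.1 175.1] 0.0188 262
scene lm [ 50.8 -36.9 175.8] 0.79
wrist lm [ 50.2 -37.9 173.1] 0.94
wrist fit [ 44.7 -35.1 175.2] 0.0184 5130
11.58 tcp g [ 12.7 -36.4 161.6] [ 0.7    0.105  0.699 -0.105] F [ 0.1  0.3 -0.8] gap -0.0
```

Request:
{"op": "step_arm", "data": {"steps": [{"offset": [0,0,0.2],"yaw": 0},{"offset": [0,0,0.2],"yaw": 0},{"offset": [0,0,0],"yaw": 0}]}}

```text
t: 11.83
tcp_pos: [0.5383, 0.0392, 0.1611]
orientation: [0.698, 0.105, 0.7, -0.105]
contact_force: [-3.5, 1.0, -0.2]
finger_gap: -0.003
```

```bash
python3 - <<'E'
from h import *
st()
E
```

```text
11.83 tcp g [ 15.2 -36.4 161.1] [ 0.698  0.105  0.7   -0.105] F [-3.5  1.  -0.2] gap -0.0
```

The last 4 mm commanded gave only 2.5 mm with the force rising, so the lever is on its stop. Now I'll retreat straight back and up.

Request:
{"op": "step_arm", "data": {"steps": [{"offset": [0,0,-0.5],"yaw": 0},{"offset": [0,0,-2],"yaw": 0},{"offset": [0,0,-2],"yaw": 0},{"offset": [0,0,-2],"yaw": 0},{"offset": [0,0,0],"yaw": 0}]}}

```text
t: 12.25
tcp_pos: [0.4738, 0.0589, 0.1612]
orientation: [0.699, 0.104, 0.7, -0.104]
contact_force: [-0.8, 0.5, 0.3]
finger_gap: 0.007
```

Request:
{"op": "step_arm", "data": {"steps": [{"offset": [-3,0,0],"yaw": 0},{"offset": [-3,0,0],"yaw": 0},{"offset": [0,0,0],"yaw": 0},{"offset": [0,0,0],"yaw": 0}]}}

```text
t: 12.58
tcp_pos: [0.4803, 0.0583, 0.2235]
orientation: [0.702, 0.106, 0.697, -0.104]
contact_force: [0.1, -0.8, 0.9]
finger_gap: 0.003
```

```bash
python3 - <<'E'
from h import *
st(); knob(('side','scene','wrist')); 
for c in ['scene','side']:
  for n in ['bit_box','tape_measure']: print(c,n,[np.round(x['xyz'],3) for x in env.landmark_of(c,n)[:1]])
st()
snap('scene','s6.png'); snap('wrist','w6.png')
a=cv2.imread('pics/s6.png')[100:310,100:380]; b=cv2.imread('pics/w6.png')
cv2.imwrite('pics/c6.png',np.hstack([cv2.resize(a,(400,300)),cv2.resize(b,(400,300))]))
E
```

```text
12.58 tcp g [-45.9 -35.2 223.5] [ 0.702  0.106  0.697 -0.104] F [ 0.1 -0.8  0.9] gap 0.0
side lm [ 47.1 -34.7 174.9] 0.66
scene lm [ 52.7 -35.4 174.4] 0.97
scene fit [ 48.3 -39.1 174.3] 0.0187 343
wrist lm [ 49.4 -34.4 176.3] 0.74
wrist fit [ 46.9 -36.2 173.2] 0.0196 3702
scene bit_box [array([0.384, 0.131, 0.   ])]
scene tape_measure [array([ 0.695,  0.018, -0.   ])]
side bit_box [array([0.384, 0.135, 0.001])]
side tape_measure [array([ 0.698,  0.02 , -0.002])]
13.23 tcp g [-48.9 -36.4 221.1] [ 0.699  0.105  0.699 -0.105] F [-0.4 -0.3  0.3] gap -0.0
```

View pics/c6.png

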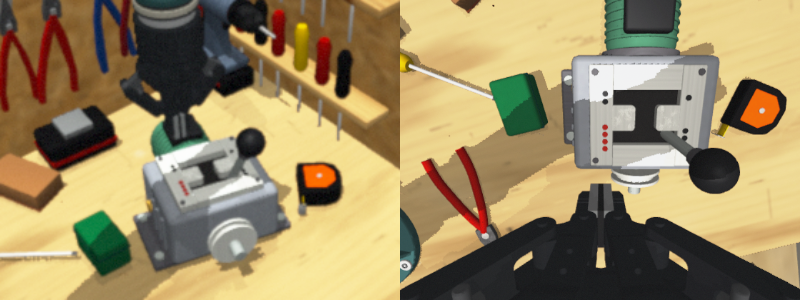

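The lever lies in the front right slot (right half of the picture, knob at (713,170)). The knob is about 47 mm forward, which is a lean of roughly 0.30 rad, and about -36 mm across. The bit box and tape measure are where they were, and the arm is clear.

```bash
python3 - <<'E'
from h import *
print(env.finish_job())
E
```

```text
the job is handed in; nothing more can be done
None
```

The lever is home in third gear, and the job was handed in at about 13.3 s of the 56 s allowed. With the fingers shut, I pushed the knob back from first gear into the crossing. From its left side I then pushed it across to the right, and from behind I pushed it forward onto its stop.

- **Lever at the end:** the knob was about 47 mm forward (shift_fore about 0.30) and about 36 mm to the right (shift_across about 0.22).
- **Crossing:** on the way the knob was about 37 mm to the right and 2.5 mm forward (shift_across about 0.22–0.23, shift_fore about 0.015), so it stayed out of reverse.
- **Bit box and tape measure:** the cameras put both within about 6 mm of their starting positions, about the accuracy of the measurement.
- **Arm:** it was clear of everything, with force readings near zero.

**What failed or disagreed:**
- One move call was refused because its rows had no yaw; I sent it again with yaw and nothing was affected.
- The scene camera's network put the knob up to 6 mm farther forward than the sphere fits to the depth data, so I relied on the fits.
- A few wrist fits, taken while the finger partly hid the knob, were plainly wrong and I ignored them.

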